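# Seat the bridge plate and hold the guide rod through both bushings

## Task

Lay the blue bridge plate, brass mouth up, across the two uprights of the guide stand and press it down into its pockets until it sits level and flush on both ledges. Then take the red-handled guide rod from its black holder and thread it down through the bushing in the bridge plate and on through the lower bushing, so that its tip comes out below the lower bushing while its red collar stays clear above the plate, by about a centimetre. Finish while still gripping the rod there, not letting go and not resting its collar on the plate; do not disturb the tape roll, the objective case or the coverslip box.

Things in the scene. Friction and masses are not known exactly. Their poses are not given: they have to be found in the camera images.
- guide_stand: Fixed aluminium stand on a dark steel foot 84 (x) x 150 (y) x 6 mm. Origin on the table under its centre, z up. Two uprights at y = +-50.5 mm (64 mm in x, 25 mm in y, inner faces at y = +-38 mm) end in level ledges at z = 84 mm, with lips round them up to z = 103 mm. A fixed cross plate between them at z = 30 to 46 mm carries the lower bushing.
- lower_bush (a point): Centre of the lower bushing's bore at its underside, 30 mm above the table, on the stand's centre line; axes as the stand's. The bore is 14 mm wide, upright, and runs from here up to z = 46 mm, then flares to 23 mm wide at z = 51 mm (mouth of the brass bushing). Below it is open down to the foot's top at z = 6 mm.
- seat (a point): Point on the stand's centre line at ledge height, z = 84 mm; axes as the stand's. The seated plate's origin belongs here, its y along the stand's y (either way round). Lips stand 2 mm clear of the plate's ends and sides, upright to z = 94 mm, then flared to 103 mm, only at |y| = 43 to 64 mm: the plate's long sides are open to fingers between the uprights.
- bridge_plate: Loose blue plate 50 (x) x 110 (y) x 10 mm, 140 g, lying flat, mouth up. Origin at the centre of its underside, z up. A brass bushing runs through its middle: bore 14 mm from z = 0 to 10 mm, then a mouth standing 5 mm above the plate's top (to z = 15 mm), 31 mm across outside, flaring to 23 mm inside. Grip it across its 50 mm width at mid length.
- rod_holder: Fixed black upright tube, 28 mm outside, 16 mm bore, top at z = 96 mm, on a 60 x 60 x 6 mm steel foot. Origin on the table under its centre. The rod hangs in it by its collar.
- guide_rod: Loose steel rod with red handle, 120 g, upright, its collar resting on the holder's top. Origin on its axis at the collar's underside; z up towards the handle. Below: rod 10 mm in diameter, 90 mm long (last 9 mm tapers to 3.6 mm). Above: collar 28 mm in diameter, 5 mm thick; round handle 22 mm in diameter from z = 5 to 47 mm.
- rod_tip (a point): The rod's lower end, 90 mm below the rod's origin on its axis.
- tape_roll: Bystander: green roll of tape lying flat, 82 mm across, 25 mm high. Origin at the centre of its underside.
- objective_case: Bystander: clear upright plastic case, 38 mm across, 52 mm high. Origin at the centre of its underside.
- coverslip_box: Bystander: small clear box 30 x 30 x 14 mm. Origin at the centre of its underside.
- lift_bar_l (a joint): Height of the brass lift bar (36 mm in x, 8 mm in y) in the stand's ledge at y = +47 mm, as travel pushed down in m: near 0 it stands 5 mm proud and carries the plate, from 0.005 it is flush with the ledge. It slides down stiffly (about 6 N; 12 N for both bars) and stays where pushed.
- lift_bar_r (a joint): Height of the brass lift bar (36 mm in x, 8 mm in y) in the stand's ledge at y = -47 mm, as travel pushed down in m: near 0 it stands 5 mm proud and carries the plate, from 0.005 it is flush with the ledge. It slides down stiffly (about 6 N; 12 N for both bars) and stays where pushed.
There are look-alikes about, which are no part of the job. Leave any green, purple or turquoise look-alike of the guide_rod alone.

How it is judged:
By the outcome, as a careful person would: the job done as asked, in the order asked, and still so for the second after the job is handed in, while the arm keeps its last pose, push and grip.
It also fails if it takes over 54 s, if anything falls off the work surface, if the arm or the gripper's body presses on something with over 40 N, if the wrist force passes 120 N, or if a joint passes its speed limit or range.

## Robot

A 6-joint arm with a two-finger parallel gripper is mounted at the origin on a cart in front of the work surface, level with it; the furniture and walls round the work are solid. World frame = base frame: x ahead of the robot, y to its left, z up, the work surface at z = 0. Lengths are in m, angles in rad, forces in N, time in s.
With the tool pointing down it reaches from about 0.25 to 0.725 m from the base axis. Payload 4 kg.
Tool frame: the origin (TCP) lies midway between the tips of the shut fingers; the grasp point (between the pads) lies 19 mm behind it; z points along the fingers, x is the direction in which the jaws open and shut, and the axes are right-handed (so a half turn about z gives the same grasp; the last joint's range is limited). The gripper opens to 85 mm and grips with 20 to 120 N. Pads are 22 mm wide; open, the fingers measure 114 mm over their backs; the gripper's body (76 mm by 85 mm) begins 54 mm behind the grasp point. The pads swing forward as they close: fully open they stand 13 mm farther back than shut.
Start: joints at [1.269, 0.241, 0.005, 1.335, 0, 1.571], TCP at [0.149, 0.477, 0.231] pointing down, gripper open.
Joint ranges: [-2.72, 2.72], [-1.05, 1.87], [-1.09, 1.28], [-1.99, 2.15], [-1.42, 1.44], [-3.14, 3.14]. Speed limits (rad/s): [2.79, 2.79, 3.14, 3.14, 3.14, 3.14].

## Interface

Orientations are given as a unit quaternion [x, y, z, w].
In Python, from workcell import telemetry, camera, get_calibration, bot gives the robot as it stands.
- The arm moves only by the tool step_arm, never from a script. Its argument "increments" is a list of rows, each an object with "slide": the shift along the tool's x, y, z in m, a list of three; "turn": the turn, a rotation vector about the tool's x, y, z in rad, a list of three; "grip": the closure, from -1 (fully open) to 1 (shut), so that 0 is half open. A call has 1 to 12 rows; each row shifts and turns the commanded pose from where the row before left it, along the tool's axes as they then stand; what a row does not reach is not made up. A row lasts 1/12 s, in which the tool goes at most 41.7 mm and 7.16 degrees, less where a joint would pass 70% of its speed; a pose out of reach is approached as far as the arm can. A call is refused whole if a number of a shift passes 0.0417 or a number of a turn 0.125, either way. A call with a gripper value outside its range is refused whole. The fingers move at their own pace and stop on an object; the grip force is fixed at half the most. Time passes only in rows, so rows that do not move let the fingers close. It gives the time, the measured TCP pose, the force and the opening at its end, in the units of the state.
- telemetry.get_obs(): the state, without advancing time (a new reading comes with each control period).
- camera(name): name is "side" or "top" or "wrist"; returns (picture, depth): 420x560x3 uint8, red, green, blue; 420x560 float32, m along the optical axis (not along the pixel's ray), 0 where there is no reading.
- get_calibration(name): a dict with "K" (3x3 intrinsics, pixels), "extrinsics" (4x4, takes a point from camera to world coordinates). Camera axes: x right, y down, z forward; pixel columns grow to the right and rows downward; lengths in m; the calibration is good to about 2 mm. A picture is of the moment at which its call begins: read the wrist's pose just before it. get_calibration takes no time and is no camera call; for the wrist camera it gives the pose at the moment of the call.
- bot.job_done(): hands the job in, once; it reports no verdict.
The state is a dict: "clock": time; "joint_pos": joint angles; "joint_vel": joint speeds; "tau": joint torques, N m; "eef_pos": TCP position; "tool_rot": TCP orientation; "ft_force": force on the tool from outside, world axes, zero at the start; "ft_torque": the same for the moment, N m; "grip_width": finger opening in m.
Only numpy, scipy, OpenCV 4.12 (cv2) and the standard library are available. Lean on these libraries where they do the work, as an engineer would, in place of code of your own. Each camera call takes 0.05 s, during which the arm holds its last target. There are 200 camera calls.

## Working session

There is one attempt and no reset: what is moved stays moved. The work goes in short steps, Python scripts to look and compute and a tool call to move; the robot and the scene stay as the last step left them, time stands still between calls to the robot, and variables do not carry over. Pictures are saved under pics/ and viewed, about 8 in all and at most 12, crops included, and the job is handed in when it is done.

Besides the shell and the picture viewer there is one more tool, called after "Call:" as name(argument=value, ...) on one line, values as JSON. step_arm: Moves the arm, as the interface text tells. Its arguments: {"type":"object","properties":{"increments":{"type":"array","items":{"type":"object","properties":{"slide":{"type":"array","items":{"type":"number"}},"turn":{"type":"array","items":{"type":"number"}},"grip":{"type":"number"}}}}},"required":["increments"]}

```bash
ls; mkdir -p pics
cat > h.py <<'E'
import numpy as np, cv2
from workcell import telemetry, camera, get_calibration, bot
def shot(n,tag):
    c=get_calibration(n); im,d=camera(n)
    np.savez(f'pics/{tag}.npz',im=im,d=d,K=c['K'],E=c['extrinsics'])
    cv2.imwrite(f'pics/{tag}.png',im[:,:,::-1]); return im,d,np.array(c['K']),np.array(c['extrinsics'])
def load(tag):
    z=np.load(f'pics/{tag}.npz'); return z['im'],z['d'],z['K'],z['E']
def ray(K,E,u,v):
    r=E[:3,:3]@np.linalg.solve(K,[u,v,1.]); return E[:3,3],r
def onplane(K,E,u,v,z):
    o,r=ray(K,E,u,v); return o+r*(z-o[2])/r[2]
def cloud(d,K,E):
    v,u=np.indices(d.shape); p=np.stack([(u-K[0,2])/K[0,0]*d,(v-K[1,2])/K[1,1]*d,d],-1)
    return p@E[:3,:3].T+E[:3,3]
def state():
    o=telemetry.get_obs(); print({k:np.round(o[k],4).tolist() for k in('clock','joint_pos','eef_pos','tool_rot','ft_force','grip_width')}); return o
E
python3 - <<'E'
from h import *
state()
a=shot('top','top0'); b=shot('side','side0')
for x in(a,b): print(np.round(x[2],1).tolist(),np.round(x[3],3).tolist())
E
```

```text
pics
{'clock': 0.0, 'joint_pos': [1.269, 0.2414, 0.0037, 1.3352, 0.0, 1.5708], 'eef_pos': [0.1484, 0.4768, 0.2304], 'tool_rot': [0.8054, 0.5928, -0.0008, 0.0006], 'ft_force': [-0.1998, 0.2784, -0.1742], 'grip_width': 0.0857}
[[393.5, 0.0, 279.3], [0.0, 393.5, 209.2], [0.0, 0.0, 1.0]] [[-0.018, -0.991, 0.134, 0.424], [-0.999, 0.022, 0.031, -0.302], [-0.033, -0.133, -0.991, 0.945], [0.0, 0.0, 0.0, 1.0]]
[[439.2, 0.0, 282.3], [0.0, 439.2, 204.6], [0.0, 0.0, 1.0]] [[0.997, -0.045, 0.069, 0.505], [-0.082, -0.409, 0.909, -1.055], [-0.013, -0.911, -0.411, 0.431], [0.0, 0.0, 0.0, 1.0]]
```

View pics/top0.png

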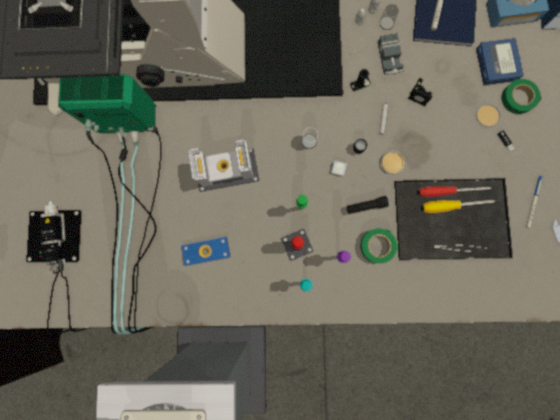

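View pics/side0.png

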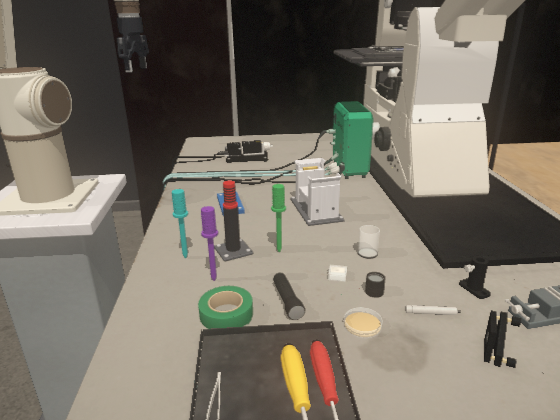

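The top view shows the stand at (222,166), the blue plate at (206,251) and the red rod in its black holder at (297,242). The look-alikes are green (302,201), purple (344,257) and turquoise (306,285). In the side view the red handle at (230,192) stands in the black tube at (232,228). The red one is the right rod, since it is the only red handle and the only one in a black holder. I'll confirm it in a crop while measuring.

Run:
```python
from h import *
S={}
for t in('top0','side0'):
    im,d,K,E=load(t); P=cloud(d,K,E); hsv=cv2.cvtColor(im,cv2.COLOR_RGB2HSV); H,s,V=cv2.split(hsv)
    box=(P[...,0]>.15)&(P[...,0]<.62)&(P[...,1]<.15)&(P[...,1]>-.5)&(d>0)
    blue=box&(H>100)&(H<118)&(s>120)&(P[...,2]<.04); red=box&((H<6)|(H>174))&(s>150)&(V>90)&(P[...,2]>.06)
    for nm,m in(('blue',blue),('red',red)):
        m=cv2.morphologyEx(m.astype(np.uint8),cv2.MORPH_OPEN,np.ones((2,2))); 
        n,l,st,c=cv2.connectedComponentsWithStats(m)
        if n<2: print(t,nm,'none');continue
        k=1+np.argmax(st[1:,4]); q=P[l==k]
        print(t,nm,st[k].tolist(),c[k].round(1).tolist(),'min',q.min(0).round(3),'med',np.median(q,0).round(3),'max',q.max(0).round(3))
        S[t,nm]=c[k]
        if nm=='blue':
            cs=cv2.findContours((l==k).astype(np.uint8),0,2)[0]; c0=max(cs,key=cv2.contourArea)
            w=np.array([onplane(K,E,*p,.010)[:2] for p in c0.reshape(-1,2).astype(float)],np.float32)
            r=cv2.minAreaRect(w*1000); print('rect',np.round(r[0],1),np.round(r[1],1),round(r[2],1))
    # stand: elevated points
    st=box&(P[...,2]>.075)&(P[...,2]<.12)&(P[...,0]>.38)&(P[...,1]>-.25)&(P[...,1]<-.02)
    q=P[st]; r=cv2.minAreaRect((q[:,:2]*1000).astype(np.float32)); print(t,'stand',len(q),np.round(r[0],1),np.round(r[1],1),round(r[2],1),'zmax',np.percentile(q[:,2],[50,95,99]).round(3))
def tri(t1,p1,t2,p2):
    _,_,K,E=load(t1);a,r=ray(K,E,*p1);_,_,K,E=load(t2);b,s=ray(K,E,*p2)
    x=np.linalg.lstsq(np.c_[r,-s],b-a,rcond=None)[0]; A=a+r*x[0];B=b+s*x[1]; return (A+B)/2,np.linalg.norm(A-B)
for n in('blue','red'): print(n,tri('top0',S['top0',n],'side0',S['side0',n]))
a=load('top0')[0][130:300,170:370]; b=load('side0')[0][150:270,160:360]
c=np.vstack([cv2.resize(a,(640,544))[:340],cv2.resize(b,(640,384))[:260]]) if 0 else np.hstack([cv2.resize(a,(400,340),interpolation=2),cv2.resize(b,(400,340),interpolation=2)])
cv2.imwrite('pics/crop1.png',c[:,:,::-1])
```

```text
top0 blue [183, 239, 47, 27, 638] [206.4, 252.0] min [ 0.422 -0.302 -0.002] med [ 0.451 -0.101  0.01 ] max [ 0.482 -0.041  0.945]
rect [452.  -97.5] [ 46.6 108.3] 9.7
top0 red [293, 238, 12, 13, 122] [298.5, 243.6] min [ 0.451 -0.33   0.004] med [ 0.462 -0.315  0.141] max [ 0.473 -0.304  0.146]
top0 stand 65 [614.5 -98.5] [11.  27.8] 1.9 zmax [0.097 0.104 0.104]
side0 blue [219, 197, 6, 10, 38] [221.5, 200.6] min [ 0.427 -0.311  0.01 ] med [ 0.434 -0.091  0.012] max [ 0.454 -0.066  0.103]
rect [434.3 -90.6] [10.6 55. ] 7.8
side0 red [224, 203, 14, 7, 78] [230.7, 205.9] min [ 0.454 -1.055  0.095] med [ 0.467 -0.323  0.102] max [ 0.505 -0.315  0.431]
side0 stand 68 [614.1 -98.3] [29.5 10.9] 89.7 zmax [0.092 0.104 0.105]
blue (array([ 0.44294951, -0.10007706,  0.01656882]), np.float64(0.017135363068673356))
red (array([ 0.46470153, -0.31546435,  0.09790232]), np.float64(0.0030483369052751235))
```

View pics/crop1.png

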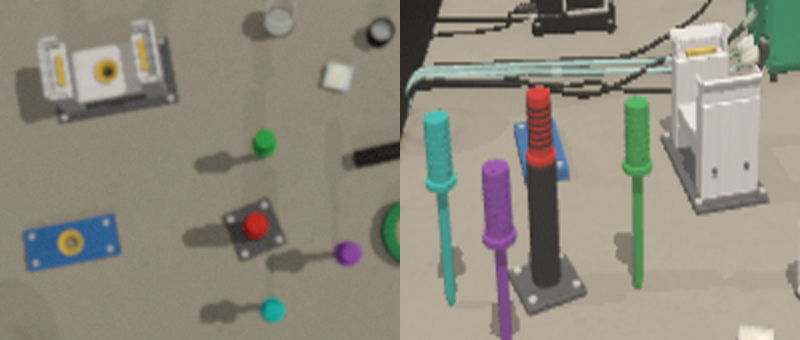

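The crop confirms it: the red rod sits in the black tube on its foot, and the look-alikes are free-standing in other colours. The plate is at about (0.452, -0.098) with yaw about 10°. I'll move above the plate and measure the stand in the meantime.

Call:
step_arm(increments=[{"slide": [-0.0286,0.0288,0],"turn": [0,0,0],"grip": -1},{"slide": [-0.0286,0.0288,0],"turn": [0,0,0],"grip": -1},{"slide": [-0.0286,0.0288,0],"turn": [0,0,0],"grip": -1},{"slide": [-0.0286,0.0288,0],"turn": [0,0,0],"grip": -1},{"slide": [-0.0286,0.0288,0],"turn": [0,0,0],"grip": -1},{"slide": [-0.0286,0.0288,0],"turn": [0,0,0],"grip": -1},{"slide": [-0.0286,0.0288,0],"turn": [0,0,0],"grip": -1},{"slide": [-0.0286,0.0288,0],"turn": [0,0,0],"grip": -1},{"slide": [-0.0286,0.0288,0],"turn": [0,0,0],"grip": -1},{"slide": [-0.0286,0.0288,0],"turn": [0,0,0],"grip": -1},{"slide": [-0.0286,0.0288,0],"turn": [0,0,0],"grip": -1},{"slide": [-0.0286,0.0288,0],"turn": [0,0,0],"grip": -1}])

```text
clock: 1.1
eef_pos: [0.3768, 0.0449, 0.2312]
tool_rot: [0.805, 0.593, 0.0, -0.0]
ft_force: [1.7, 0.0, -0.0]
grip_width: 0.0854
```

Call:
step_arm(increments=[{"slide": [-0.0286,0.0288,0],"turn": [0,0,0],"grip": -1},{"slide": [-0.0286,0.0288,0],"turn": [0,0,0],"grip": -1},{"slide": [-0.0286,0.0288,0],"turn": [0,0,0],"grip": -1},{"slide": [-0.0286,0.0288,0],"turn": [0,0,0],"grip": -1},{"slide": [0,0,0],"turn": [0,0,0.11],"grip": -1},{"slide": [0,0,0],"turn": [0,0,0.11],"grip": -1},{"slide": [0,0,0],"turn": [0,0,0.11],"grip": -1},{"slide": [0,0,0],"turn": [0,0,0.11],"grip": -1},{"slide": [0,0,0],"turn": [0,0,0.11],"grip": -1}])

```text
clock: 1.85
eef_pos: [0.4522, -0.0967, 0.2307]
tool_rot: [0.937, 0.349, -0.001, -0.0]
ft_force: [-0.3, 0.5, -0.1]
grip_width: 0.0855
```

Call:
step_arm(increments=[{"slide": [0,0,0],"turn": [0,0,0.11],"grip": -1},{"slide": [0,0,0],"turn": [0,0,0.11],"grip": -1},{"slide": [0,0,0],"turn": [0,0,0.11],"grip": -1},{"slide": [0,0,0],"turn": [0,0,0.11],"grip": -1},{"slide": [0,0,0],"turn": [0,0,0.11],"grip": -1},{"slide": [0,0,0],"turn": [0,0,0],"grip": -1}])

```text
clock: 2.35
eef_pos: [0.4522, -0.0964, 0.2309]
tool_rot: [0.997, 0.084, -0.001, -0.0]
ft_force: [-0.1, -0.3, 1.2]
grip_width: 0.0858
```

Run:
```python
from h import *
state()
im,d,K,E=shot('wrist','w1'); print(E.round(3).tolist(),K[0,0])
t=load('top0')
for n,u,v,z in(('bush',222.5,165.5,.051),('barL',200,167,.089),('barR',244,160,.089)): print(n,onplane(t[2],t[3],u,v,z).round(4))
```

```text
{'clock': 2.35, 'joint_pos': [-0.21, 0.1673, -0.0886, 1.3159, 0.0001, 1.1935], 'eef_pos': [0.4522, -0.0964, 0.2309], 'tool_rot': [0.9965, 0.0835, -0.0005, -0.0002], 'ft_force': [-0.0976, -0.2854, 1.1935], 'grip_width': 0.0858}
[[0.986, 0.159, 0.044, 0.44], [0.165, -0.949, -0.268, -0.028], [-0.001, 0.272, -0.962, 0.373], [0.0, 0.0, 0.0, 1.0]] 375.6605206450157
bush [ 0.651  -0.1433  0.051 ]
barL [ 0.6392 -0.0993  0.089 ]
barR [ 0.6527 -0.1984  0.089 ]
```

View pics/w1.png

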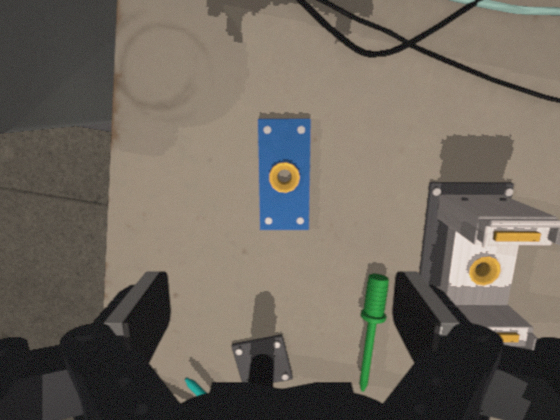

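The wrist view shows the plate at about (285,175), mouth up and nearly aligned with the jaws. The stand is at right, with its bushing at (484,269) and the lift bars at (517,237) and (505,337).

```bash
cat > meas.py <<'E'
from h import *
def blobs(im,cond,amin=60):
    m=cv2.morphologyEx(cond.astype(np.uint8),cv2.MORPH_CLOSE,np.ones((3,3)))
    return [c for c in cv2.findContours(m,0,1)[0] if cv2.contourArea(c)>amin]
def hsv(im): return cv2.split(cv2.cvtColor(im,cv2.COLOR_RGB2HSV))
def rectw(c,K,E,z):
    w=np.array([onplane(K,E,*p,z)[:2] for p in c.reshape(-1,2).astype(float)],np.float32)
    return cv2.minAreaRect(w*1000)
E
python3 - <<'E'
from meas import *
im,d,K,E=load('w1'); H,S,V=hsv(im); P=cloud(d,K,E)
c=max(blobs(im,(H>100)&(H<120)&(S>120)),key=cv2.contourArea); print('plate',[np.round(x,1) for x in rectw(c,K,E,.010)])
mk=np.zeros(d.shape,np.uint8);cv2.drawContours(mk,[c],-1,1,-1);mk&=((H>100)&(S>120)).astype(np.uint8); print('plate z depth',np.median(P[mk>0][:,2]))
for c in blobs(im,(H>10)&(H<30)&(S>130)&(V>90)):
    m=cv2.moments(c);u,v=m['m10']/m['m00'],m['m01']/m['m00']; 
    mk=np.zeros(d.shape,np.uint8);cv2.drawContours(mk,[c],-1,1,-1); z=np.percentile(P[mk>0][:,2],[10,50,90])
    print('brass',round(u,1),round(v,1),cv2.contourArea(c),'z',z.round(3),'pt@z50',onplane(K,E,u,v,z[2]).round(4),[np.round(x,1) for x in rectw(c,K,E,z[2])])
lip=(P[...,2]>.085)&(P[...,2]<.115)&(P[...,0]>.57)&(P[...,0]<.75)&(P[...,1]<-.03)&(P[...,1]>-.27)
r=cv2.minAreaRect((P[lip][:,:2]*1000).astype(np.float32));print('lips',lip.sum(),r,np.percentile(P[lip][:,2],[5,50,95]))
t=load('top0');P2=cloud(t[1],t[2],t[3]);Z=P2[...,2];l2=(Z>.09)&(Z<.112)&(P2[...,0]>.57)&(P2[...,0]<.75)&(P2[...,1]<-.03)&(P2[...,1]>-.27)
r=cv2.minAreaRect((P2[l2][:,:2]*1000).astype(np.float32));print('top lips',l2.sum(),r,np.percentile(Z[l2],[5,50,95]))
E
```

```text
plate [array([453. , -92.5]), array([ 48.5, 107.9]), np.float64(9.7)]
plate z depth 0.009684028456058424
brass 509.1 336.8 128.5 z [0.086 0.087 0.089] pt@z50 [ 0.6665 -0.1857  0.0888] [array([ 665.7, -186. ]), array([17.1,  8. ]), np.float64(9.5)]
brass 484.4 270.2 616.0 z [0.037 0.049 0.051] pt@z50 [ 0.6507 -0.1423  0.0508] [array([ 650.9, -142.5]), array([26.8, 27.9]), np.float64(17.3)]
brass 516.6 236.0 350.0 z [0.087 0.088 0.089] pt@z50 [ 0.6416 -0.0957  0.0895] [array([641.6, -95.7]), array([36.2,  6.8]), np.float64(9.5)]
brass 283.9 176.9 632.5 z [-0.     0.013  0.015] pt@z50 [ 0.453  -0.0927  0.0149] [array([453.1, -93. ]), array([27.1, 27.4]), np.float64(9.5)]
lips 1836 ((648.359375, -139.36419677734375), (64.6817398071289, 124.20922088623047), 10.358095169067383) [0.08555558 0.08976995 0.10307888]
top lips 347 ((651.69482421875, -144.5667724609375), (69.77910614013672, 130.64761352539062), 9.375683784484863) [0.09185158 0.10038529 0.10399824]
```

Call:
step_arm(increments=[{"slide": [0.0014,-0.0035,0.035],"turn": [0,0,0],"grip": -0.41},{"slide": [0,0,0.035],"turn": [0,0,0],"grip": -0.41},{"slide": [0,0,0.035],"turn": [0,0,0],"grip": -0.41},{"slide": [0,0,0.035],"turn": [0,0,0],"grip": -0.41},{"slide": [0,0,0.035],"turn": [0,0,0],"grip": -0.41},{"slide": [0,0,0.025],"turn": [0,0,0],"grip": -0.41},{"slide": [0,0,0.01],"turn": [0,0,0],"grip": -0.41},{"slide": [0,0,0.01],"turn": [0,0,0],"grip": -0.41},{"slide": [0,0,0],"turn": [0,0,0],"grip": -0.41}])

```text
clock: 3.15
eef_pos: [0.4513, -0.0924, 0.009]
tool_rot: [0.996, 0.086, -0.002, -0.001]
ft_force: [-1.1, -0.2, -0.1]
grip_width: 0.0601
```

Call:
step_arm(increments=[{"slide": [0,0,0.004],"turn": [0,0,0],"grip": -0.41},{"slide": [0,0,0.004],"turn": [0,0,0],"grip": -0.41},{"slide": [0,0,0.002],"turn": [0,0,0],"grip": -0.41},{"slide": [0,0,0],"turn": [0,0,0],"grip": -0.41}])

```text
clock: 3.48
eef_pos: [0.4535, -0.0928, 0.0014]
tool_rot: [0.996, 0.085, 0.0, 0.0]
ft_force: [0.3, 0.6, -0.3]
grip_width: 0.0601
```

Call:
step_arm(increments=[{"slide": [0,0,0.001],"turn": [0,0,0],"grip": -0.41},{"slide": [0,0,0.001],"turn": [0,0,0],"grip": 1},{"slide": [0,0,0],"turn": [0,0,0],"grip": 1},{"slide": [0,0,0],"turn": [0,0,0],"grip": 1},{"slide": [0,0,0],"turn": [0,0,0],"grip": 1},{"slide": [0,0,0],"turn": [0,0,0],"grip": 1},{"slide": [0,0,0],"turn": [0,0,0],"grip": 1}])

```text
clock: 4.07
eef_pos: [0.4539, -0.0929, 0.0002]
tool_rot: [0.996, 0.084, 0.001, 0.0]
ft_force: [-1.4, 0.2, 6.0]
grip_width: 0.0479
```

Call:
step_arm(increments=[{"slide": [0,0,-0.005],"turn": [0,0,0],"grip": 1},{"slide": [0,0,-0.015],"turn": [0,0,0],"grip": 1},{"slide": [0,0,-0.03],"turn": [0,0,0],"grip": 1},{"slide": [0,0,-0.035],"turn": [0,0,0],"grip": 1},{"slide": [0,0,-0.035],"turn": [0,0,0],"grip": 1},{"slide": [0,0,-0.035],"turn": [0,0,0],"grip": 1},{"slide": [0,0,-0.01],"turn": [0,0,0],"grip": 1},{"slide": [0,0,0],"turn": [0,0,0],"grip": 1}])

```text
clock: 4.73
eef_pos: [0.4559, -0.0933, 0.1682]
tool_rot: [0.996, 0.084, 0.004, 0.001]
ft_force: [-0.4, -0.5, -1.7]
grip_width: 0.0477
```

Run:
```python
from meas import *
state()
im,d,K,E=shot('wrist','w2'); 
H,S,V=hsv(im); P=cloud(d,K,E)
b=(H>100)&(H<120)&(S>120)
c=max(blobs(im,b),key=cv2.contourArea); q=P[b&(d>0)&(d<.35)]; print(len(q)); 
A=np.c_[q[:,:2]-q[:,:2].mean(0),np.ones(len(q))]
for _ in range(3):
    s,*_=np.linalg.lstsq(A,q[:,2],rcond=None); k=abs(A@s-q[:,2])<.004; A,q=A[k],q[k]
print('plate plane',s,q[:,:2].mean(0),len(q))
z=s[2];print(rectw(c,K,E,z))
for c in blobs(im,(H>10)&(H<30)&(S>130)&(V>90)):
    m=cv2.moments(c);u,v=m['m10']/m['m00'],m['m01']/m['m00']; mk=np.zeros(d.shape,np.uint8);cv2.drawContours(mk,[c],-1,1,-1); z=np.percentile(P[mk>0][:,2],90)
    print('brass',round(u,1),round(v,1),cv2.contourArea(c),z.round(3),[np.round(x,1) for x in rectw(c,K,E,z)])
```

```text
{'clock': 4.7333, 'joint_pos': [-0.2019, 0.2056, -0.2096, 1.1476, 0.0, 1.1999], 'eef_pos': [0.4559, -0.0933, 0.1682], 'tool_rot': [0.9964, 0.0844, 0.0038, 0.0011], 'ft_force': [-0.4326, -0.4973, -1.6548], 'grip_width': 0.0477}
24785
plate plane [ 0.00524176 -0.00174514  0.17757052] [ 0.45270738 -0.08177796] 24569
((454.0615539550781, -88.63224792480469), (50.08413314819336, 100.69317626953125), 9.54777717590332)
brass 517.7 306.0 877.5 0.051 [array([ 650.6, -142.3]), array([27.5, 27.9]), np.float64(28.2)]
brass 548.1 270.5 238.5 0.089 [array([630.7, -97. ]), array([15.4,  7.7]), np.float64(9.4)]
brass 281.1 296.6 4020.0 0.183 [array([454.8, -93.2]), array([28.4, 29. ]), np.float64(8.0)]
```

View pics/w2.png

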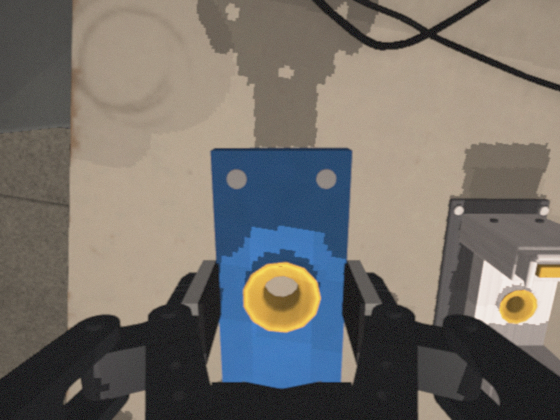

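The plate is gripped level and its underside is at about the TCP height. I'll carry it over the stand.

Call:
step_arm(increments=[{"slide": [0.015,0.0065,0],"turn": [0,0,0],"grip": 1},{"slide": [0.03,0.0135,0],"turn": [0,0,0],"grip": 1},{"slide": [0.03,0.0135,0],"turn": [0,0,0],"grip": 1},{"slide": [0.03,0.0135,0],"turn": [0,0,0],"grip": 1},{"slide": [0.03,0.0135,0],"turn": [0,0,0],"grip": 1},{"slide": [0.03,0.0135,0],"turn": [0,0,0],"grip": 1},{"slide": [0.019,0.0071,0],"turn": [0,0,0],"grip": 1},{"slide": [0,0,0],"turn": [0,0,0],"grip": 1},{"slide": [0,0,0],"turn": [0,0,0],"grip": 1}])

```text
clock: 5.53
eef_pos: [0.6474, -0.1416, 0.1602]
tool_rot: [0.996, 0.084, -0.003, -0.001]
ft_force: [-0.2, 0.2, -0.6]
grip_width: 0.048
```

Call:
step_arm(increments=[{"slide": [0,0,0.025],"turn": [0,0,0],"grip": 1},{"slide": [0,0,0.02],"turn": [0,0,0],"grip": 1},{"slide": [0,0,0.005],"turn": [0,0,0],"grip": 1},{"slide": [0,0,0],"turn": [0,0,0],"grip": 1},{"slide": [0,0,0],"turn": [0,0,0],"grip": 1}])

```text
clock: 5.95
eef_pos: [0.6474, -0.1416, 0.1143]
tool_rot: [0.996, 0.084, -0.001, -0.0]
ft_force: [-0.4, -0.7, -1.1]
grip_width: 0.0479
```

Run:
```python
from meas import *
state()
w=shot('wrist','w3'); shot('top','top3'); s=shot('side','side3')
a=w[0]; b=s[0][130:250,250:410]
cv2.imwrite('pics/v3.png',np.vstack([np.hstack([cv2.resize(a,(400,300)),cv2.resize(b,(400,300),interpolation=2)]),np.hstack([cv2.resize(load('top3')[0][110:230,150:310],(400,300),interpolation=2),np.zeros((300,400,3),np.uint8)])])[:,:,::-1])
im,d,K,E=w; H,S,V=hsv(im); P=cloud(d,K,E)
b=(H>100)&(H<120)&(S>120)
c=max(blobs(im,b),key=cv2.contourArea); q=P[b&(d>0)&(d<.35)]
A=np.c_[q[:,:2]-q[:,:2].mean(0),np.ones(len(q))]
for _ in range(3):
    s,*_=np.linalg.lstsq(A,q[:,2],rcond=None); k=abs(A@s-q[:,2])<.004; A,q=A[k],q[k]
print('plate plane',s); print(rectw(c,K,E,s[2]))
for c in blobs(im,(H>10)&(H<30)&(S>130)&(V>90)):
    m=cv2.moments(c);u,v=m['m10']/m['m00'],m['m01']/m['m00']; mk=np.zeros(d.shape,np.uint8);cv2.drawContours(mk,[c],-1,1,-1); z=np.percentile(P[mk>0][:,2],90)
    print('brass',round(u,1),round(v,1),cv2.contourArea(c),z.round(3),[np.round(x,1) for x in rectw(c,K,E,z)])
```

```text
{'clock': 5.95, 'joint_pos': [-0.2153, 0.6303, 0.2981, 1.2402, -0.0, 1.1865], 'eef_pos': [0.6474, -0.1416, 0.1143], 'tool_rot': [0.9964, 0.0844, -0.0007, -0.0002], 'ft_force': [-0.3915, -0.7091, -1.1205], 'grip_width': 0.0479}
plate plane [-0.00421543  0.00053985  0.12361148]
((645.62841796875, -136.8503875732422), (50.05526351928711, 100.5581283569336), 9.641366958618164)
brass 281.1 296.6 4013.0 0.129 [array([ 646.5, -141.5]), array([28.4, 28.9]), np.float64(8.1)]
```

View pics/v3.png

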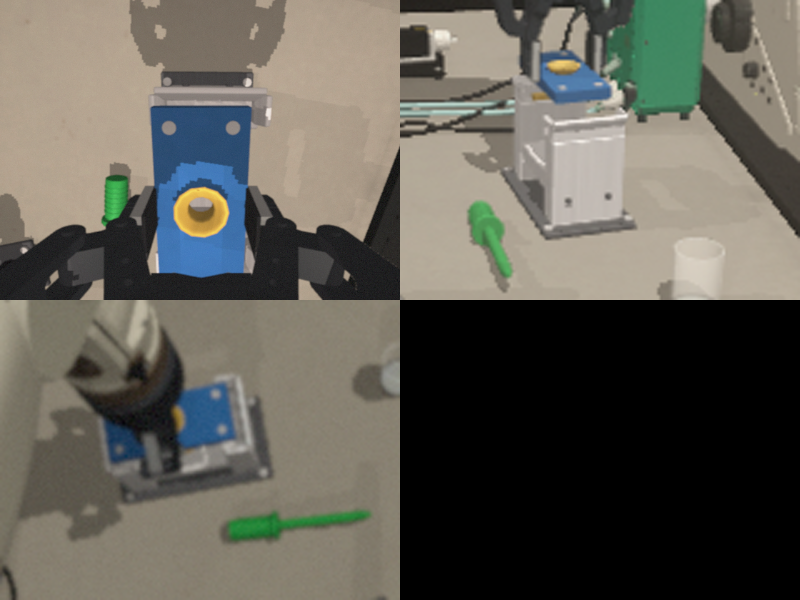

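The plate is over the pockets and needs about 4 mm more in x. The green look-alike now lies on the table near (270,202) in the top view. It stood unsupported and toppled on its own, well away from my path. I'll correct, then lower in small rows while watching the force.

Call:
step_arm(increments=[{"slide": [0.004,0.0015,0],"turn": [0,0,0],"grip": 1},{"slide": [0,0,0],"turn": [0,0,0],"grip": 1},{"slide": [0,0,0],"turn": [0,0,0],"grip": 1}])

```text
clock: 6.35
eef_pos: [0.6532, -0.1427, 0.115]
tool_rot: [0.996, 0.084, 0.001, 0.0]
ft_force: [0.3, 0.2, -1.3]
grip_width: 0.0483
```

Call:
step_arm(increments=[{"slide": [0,0,0.005],"turn": [0,0,0],"grip": 1},{"slide": [0,0,0.005],"turn": [0,0,0],"grip": 1},{"slide": [0,0,0.003],"turn": [0,0,0],"grip": 1},{"slide": [0,0,0],"turn": [0,0,0],"grip": 1}])

```text
clock: 6.68
eef_pos: [0.6515, -0.1424, 0.0996]
tool_rot: [0.996, 0.084, -0.001, -0.0]
ft_force: [0.1, 0.5, -1.1]
grip_width: 0.0478
```

Run:
```python
from meas import *
state()
im,d,K,E=shot('wrist','w4'); P=cloud(d,K,E); H,S,V=hsv(im)
for c in blobs(im,(H>10)&(H<30)&(S>130)&(V>90),400): print('brass',[np.round(x,1) for x in rectw(c,K,E,P[296,281-25:281+25,2].max())])
# stand frame
th=np.radians(9.5); R=np.array([[np.cos(th),np.sin(th)],[-np.sin(th),np.cos(th)]]); c0=np.array([.6506,-.1423])
L=(P[...,:2]-c0)@R.T; blue=(H>100)&(H<120)&(S>120)
for y in(.044,.048,.052,.056,.06,.064,.067):
    m=(abs(L[...,1]-y)<.001)&(P[...,2]>.08)&(abs(L[...,0])<.045); b=m&blue; g=m&~blue&(P[...,2]>.098)
    f=lambda k: (np.round(L[k][:,0].min()*1e3,1),np.round(L[k][:,0].max()*1e3,1)) if k.any() else None
    print(y,'blue',f(b),'lip',f(g),f(g&(L[...,0]<0)),f(g&(L[...,0]>0)))
print('blue ymax',np.percentile(L[blue&(P[...,2]>.08)][:,1],99.8), 'lip y',[np.percentile(L[(P[...,2]>.1)&~blue&(abs(L[...,0])<.02)&(L[...,1]>.05)&(L[...,1]<.09)][:,1],p) for p in(1,50,99)])
```

```text
{'clock': 6.6833, 'joint_pos': [-0.2152, 0.6498, 0.2937, 1.2176, -0.0, 1.1867], 'eef_pos': [0.6515, -0.1424, 0.0996], 'tool_rot': [0.9964, 0.0844, -0.0014, -0.0004], 'ft_force': [0.1137, 0.5137, -1.1332], 'grip_width': 0.0478}
brass [array([ 650.7, -143. ]), array([28.6, 29.2]), np.float64(8.1)]
0.044 blue (np.float64(-24.8), np.float64(24.3)) lip (np.float64(-33.9), np.float64(36.1)) (np.float64(-33.9), np.float64(-12.4)) (np.float64(11.9), np.float64(36.1))
0.048 blue (np.float64(-24.9), np.float64(24.5)) lip (np.float64(-34.4), np.float64(36.2)) (np.float64(-34.4), np.float64(-13.9)) (np.float64(13.3), np.float64(36.2))
0.052 blue (np.float64(-25.1), np.float64(24.4)) lip (np.float64(-34.0), np.float64(36.3)) (np.float64(-34.0), np.float64(-24.8)) (np.float64(24.3), np.float64(36.3))
0.056 blue None lip (np.float64(-34.0), np.float64(36.6)) (np.float64(-34.0), np.float64(-27.8)) (np.float64(30.0), np.float64(36.6))
0.06 blue None lip (np.float64(-33.7), np.float64(36.3)) (np.float64(-33.7), np.float64(-0.3)) (np.float64(0.0), np.float64(36.3))
0.064 blue None lip (np.float64(-30.6), np.float64(32.7)) (np.float64(-30.6), np.float64(-0.3)) (np.float64(0.0), np.float64(32.7))
0.067 blue None lip None None None
blue ymax 0.06963417719980163 lip y [np.float64(0.054446383292743414), np.float64(0.06360171245333074), np.float64(0.06963417719980163)]
```

Forces are free. The lips show the stand's centre about 1.3 mm further in x, so I'll correct that and lower onto the bars.

Call:
step_arm(increments=[{"slide": [0.0013,-0.0004,0],"turn": [0,0,0],"grip": 1},{"slide": [0,0,0.004],"turn": [0,0,0],"grip": 1},{"slide": [0,0,0.003],"turn": [0,0,0],"grip": 1},{"slide": [0,0,0],"turn": [0,0,0],"grip": 1}])

```text
clock: 7.07
eef_pos: [0.6533, -0.1419, 0.0934]
tool_rot: [0.996, 0.084, -0.001, -0.0]
ft_force: [-0.6, 0.1, -1.8]
grip_width: 0.0477
```

Call:
step_arm(increments=[{"slide": [0,0,0.002],"turn": [0,0,0],"grip": 1},{"slide": [0,0,0.002],"turn": [0,0,0],"grip": 1},{"slide": [0,0,0],"turn": [0,0,0],"grip": 1}])

```text
clock: 7.32
eef_pos: [0.6535, -0.1419, 0.0898]
tool_rot: [0.996, 0.084, -0.0, -0.0]
ft_force: [-0.5, 0.3, -2.2]
grip_width: 0.0478
```

Call:
step_arm(increments=[{"slide": [0,0,0.002],"turn": [0,0,0],"grip": 1},{"slide": [0,0,0.001],"turn": [0,0,0],"grip": 1},{"slide": [0,0,0],"turn": [0,0,0],"grip": 1}])

```text
clock: 7.57
eef_pos: [0.6539, -0.142, 0.0886]
tool_rot: [0.996, 0.084, 0.0, 0.0]
ft_force: [-1.7, 0.2, 3.4]
grip_width: 0.048
```

Call:
step_arm(increments=[{"slide": [0,0,0.0015],"turn": [0,0,0],"grip": 1},{"slide": [0,0,0.0015],"turn": [0,0,0],"grip": 1},{"slide": [0,0,0],"turn": [0,0,0],"grip": 1}])

```text
clock: 7.82
eef_pos: [0.6539, -0.142, 0.0866]
tool_rot: [0.996, 0.084, 0.001, 0.0]
ft_force: [-4.7, 0.5, 9.1]
grip_width: 0.048
```

Call:
step_arm(increments=[{"slide": [-0.0007,0,0.0015],"turn": [0,0,0],"grip": 1},{"slide": [0,0,0.0015],"turn": [0,0,0],"grip": 1},{"slide": [0,0,0],"turn": [0,0,0],"grip": 1}])

```text
clock: 8.07
eef_pos: [0.6539, -0.142, 0.0842]
tool_rot: [0.996, 0.084, 0.002, 0.0]
ft_force: [-3.1, 1.1, 9.5]
grip_width: 0.0482
```

Call:
step_arm(increments=[{"slide": [0,0,0.0015],"turn": [0,0,0],"grip": 1},{"slide": [0,0,0.0015],"turn": [0,0,0],"grip": 1},{"slide": [0,0,0],"turn": [0,0,0],"grip": 1}])

```text
clock: 8.32
eef_pos: [0.6539, -0.142, 0.0842]
tool_rot: [0.996, 0.085, 0.002, 0.001]
ft_force: [-6.6, 2.5, 22.4]
grip_width: 0.0477
```

The plate has bottomed at about ledge height: the force rises with no further travel. I'll press a touch more, then relax, release and back off for a check.

Call:
step_arm(increments=[{"slide": [0,0,0.001],"turn": [0,0,0],"grip": 1},{"slide": [0,0,0],"turn": [0,0,0],"grip": 1},{"slide": [0,0,-0.003],"turn": [0,0,0],"grip": 1},{"slide": [0,0,-0.001],"turn": [0,0,0],"grip": -0.3},{"slide": [0,0,0],"turn": [0,0,0],"grip": -0.41},{"slide": [0,0,0],"turn": [0,0,0],"grip": -0.41},{"slide": [0,0,0],"turn": [0,0,0],"grip": -0.41}])

```text
clock: 8.9
eef_pos: [0.6528, -0.1421, 0.0804]
tool_rot: [0.996, 0.084, -0.001, -0.0]
ft_force: [0.2, -0.4, -0.7]
grip_width: 0.06
```

Call:
step_arm(increments=[{"slide": [0,0,-0.01],"turn": [0,0,0],"grip": -0.41},{"slide": [0,0,-0.03],"turn": [0,0,0],"grip": -0.41},{"slide": [0,0,-0.035],"turn": [0,0,0],"grip": -0.41},{"slide": [0,0,-0.035],"turn": [0,0,0],"grip": -0.41},{"slide": [0,0,-0.035],"turn": [0,0,0],"grip": -0.41},{"slide": [0,0,0],"turn": [0,0,0],"grip": -0.41},{"slide": [0,0,0],"turn": [0,0,0],"grip": -0.41}])

```text
clock: 9.48
eef_pos: [0.6549, -0.1425, 0.2303]
tool_rot: [0.996, 0.084, 0.004, 0.001]
ft_force: [0.3, 0.1, -0.3]
grip_width: 0.0603
```

```bash
cat > plate.py <<'E'
from meas import *
def plate(im,d,K,E,lo=.07):
    P=cloud(d,K,E); H,S,V=hsv(im); b=(H>100)&(H<120)&(S>120)&(P[...,2]>lo)&(P[...,2]<.13)&(abs(P[...,0]-.65)<.06)&(abs(P[...,1]+.142)<.08)
    c=max(blobs(im,b),key=cv2.contourArea); q=P[b]
    A=np.c_[q[:,:2]-[.651,-.142],np.ones(len(q))]
    for _ in range(4):
        s,*_=np.linalg.lstsq(A,q[:,2],rcond=None); k=abs(A@s-q[:,2])<.003; A,q=A[k],q[k]
    print('plane slope/z',s.round(4),len(q),'rect@.094',[np.round(x,1) for x in rectw(c,K,E,.094)])
    for c in blobs(im,(H>10)&(H<30)&(S>130)&(V>90),200):
        m=cv2.moments(c);u,v=m['m10']/m['m00'],m['m01']/m['m00']; print('brass',round(u,1),round(v,1),cv2.contourArea(c),'@.099',[np.round(x,1) for x in rectw(c,K,E,.099)])
    return P
E
python3 - <<'E'
from plate import *
state(); plate(*shot('wrist','w5')); s=shot('side','side5'); t=shot('top','top5')
a=load('w5')[0]; b=s[0][130:250,250:410]; z=s[0][120:345,120:420]
cv2.imwrite('pics/v5.png',np.vstack([np.hstack([cv2.resize(a,(400,300)),cv2.resize(b,(400,300),interpolation=2)]),np.hstack([cv2.resize(t[0][110:320,150:430],(400,300),interpolation=2),cv2.resize(z,(400,300),interpolation=2)])])[:,:,::-1])
E
```

```text
{'clock': 9.4833, 'joint_pos': [-0.2143, 0.5939, 0.5369, 1.5064, 0.0, 1.1876], 'eef_pos': [0.6549, -0.1425, 0.2303], 'tool_rot': [0.9964, 0.0844, 0.0035, 0.0011], 'ft_force': [0.3421, 0.1304, -0.2972], 'grip_width': 0.0603}
plane slope/z [0.0003 0.0003 0.0937] 7262 rect@.094 [array([ 653.3, -142.1]), array([ 49.4, 109.1]), np.float64(9.4)]
brass 278.9 200.4 1048.5 @.099 [array([ 653. , -142.3]), array([27.7, 28.5]), np.float64(15.6)]
```

View pics/v5.png

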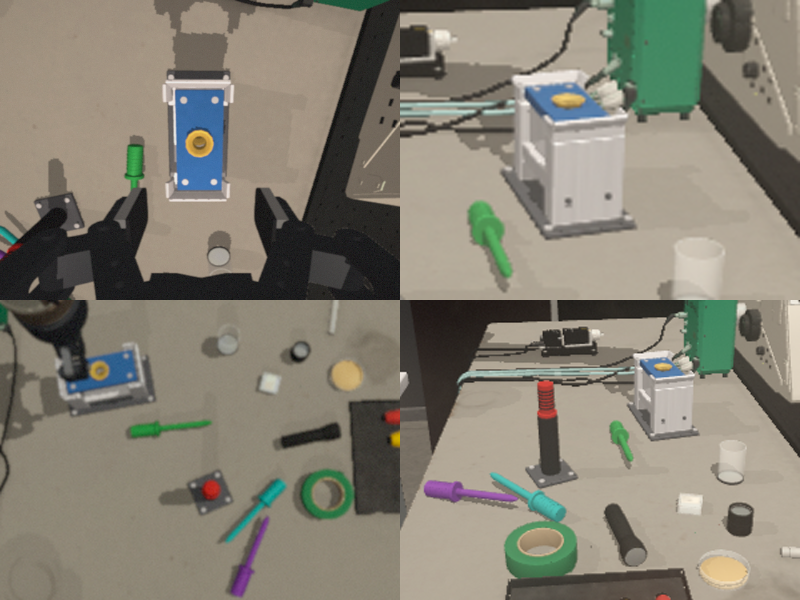

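The plate now reads level (slopes under 0.001) with its top at 0.0937, so it is flush on the ledges. All three look-alikes have fallen over; nothing touched them. The red rod is still upright in the holder, so I'll move above it.

Call:
step_arm(increments=[{"slide": [-0.018,0.012,0],"turn": [0,0,0],"grip": -0.41},{"slide": [-0.031,0.0198,0],"turn": [0,0,0],"grip": -0.41},{"slide": [-0.031,0.0198,0],"turn": [0,0,0],"grip": -0.41},{"slide": [-0.031,0.0198,0],"turn": [0,0,0],"grip": -0.41},{"slide": [-0.031,0.0198,0],"turn": [0,0,0],"grip": -0.41},{"slide": [-0.031,0.0198,0],"turn": [0,0,0],"grip": -0.41},{"slide": [-0.031,0.0198,0],"turn": [0,0,0],"grip": -0.41},{"slide": [-0.0134,0.0081,0],"turn": [0,0,0],"grip": -0.41},{"slide": [0,0,0],"turn": [0,0,0],"grip": -0.41},{"slide": [0,0,0],"turn": [0,0,0],"grip": -0.41}])

```text
clock: 10.47
eef_pos: [0.4609, -0.3157, 0.2249]
tool_rot: [0.997, 0.083, -0.001, -0.001]
ft_force: [-0.6, 0.1, -0.4]
grip_width: 0.0603
```

Run:
```python
from meas import *
state()
im,d,K,E=shot('wrist','w6'); P=cloud(d,K,E); H,S,V=hsv(im)
r=((H<6)|(H>174))&(S>150)&(V>70)&(d>0)&(d<.5)
q=P[r]; print('z pct',np.percentile(q[:,2],[1,50,99]).round(3))
top=r&(P[...,2]>.138); c=max(blobs(im,top,20),key=cv2.contourArea); x=rectw(c,K,E,.143); print('handle top',cv2.boundingRect(c),[np.round(v,1) for v in x])
for z in(.098,.11,.12,.13):
    k=r&(abs(P[...,2]-z)<.003); L=P[k]; print(z,k.sum(),'x',L[:,0].min().round(4),L[:,0].max().round(4),'ymax',L[:,1].max().round(4)) if k.any() else 0
cv2.imwrite('pics/v6.png',im[:,:,::-1])
# two-view height of the handle top centre: wrist + top0
t=load('top0');Ht,St,Vt=hsv(t[0]);rt=((Ht<6)|(Ht>174))&(St>150)&(Vt>90);rt[:225]=0;rt[260:]=0;rt[:,:280]=0;rt[:,315:]=0
print('top red',[cv2.boundingRect(c) for c in blobs(t[0],rt,20)])
P2=cloud(t[1],t[2],t[3]);k=rt&(P2[...,2]>.138);print('top handle-top',P2[k].mean(0),k.sum())
v,u=np.nonzero(k); a,ra=ray(t[2],t[3],u.mean(),v.mean()); m=cv2.minAreaRect(c)[0]; b,rb=ray(K,E,*m)
s=np.linalg.lstsq(np.c_[ra,-rb],b-a,rcond=None)[0]; print('tri',a+ra*s[0],b+rb*s[1])
```

```text
{'clock': 10.4667, 'joint_pos': [-0.6009, 0.3628, 0.1571, 1.3681, 0.0005, 0.8031], 'eef_pos': [0.4609, -0.3157, 0.2249], 'tool_rot': [0.9965, 0.0833, -0.001, -0.0011], 'ft_force': [-0.5742, 0.0799, -0.3537], 'grip_width': 0.0603}
z pct [0.095 0.142 0.144]
handle top (274, 199, 34, 34) [array([ 464.7, -310.8]), array([21.3, 20.4]), np.float64(89.5)]
0.098 215 x 0.4513 0.4779 ymax -0.2979
0.11 16 x 0.4539 0.475 ymax -0.3004
0.12 7 x 0.4539 0.4753 ymax -0.3035
0.13 7 x 0.4539 0.4744 ymax -0.3035
top red [(291, 236, 13, 14)]
top handle-top [ 0.46489836 -0.31313616  0.15151714] 86
tri [ 0.46573651 -0.31325146  0.13387833] [ 0.46526158 -0.31328794  0.13385467]
```

View pics/v6.png

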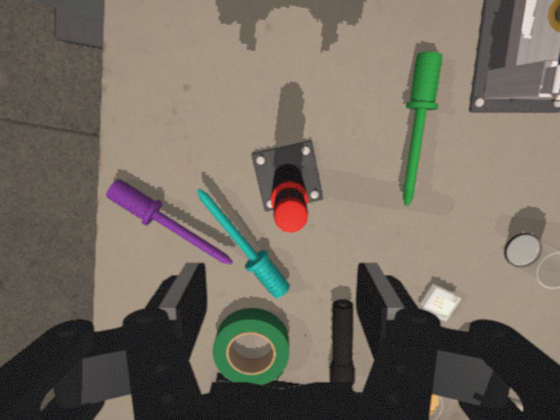

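The handle top is at (291,215) in the wrist view. That places the axis at about (0.4647, -0.312) and the top at z 0.143, which matches the text. I'll descend and grip.

Call:
step_arm(increments=[{"slide": [0.0044,-0.0032,0],"turn": [0,0,0],"grip": -0.41},{"slide": [0,0,0.03],"turn": [0,0,0],"grip": -0.41},{"slide": [0,0,0.035],"turn": [0,0,0],"grip": -0.41},{"slide": [0,0,0.03],"turn": [0,0,0],"grip": -0.41},{"slide": [0,0,0.015],"turn": [0,0,0],"grip": -0.41},{"slide": [0,0,0.004],"turn": [0,0,0],"grip": -0.41},{"slide": [0,0,0],"turn": [0,0,0],"grip": -0.41},{"slide": [0,0,0],"turn": [0,0,0],"grip": -0.41}])

```text
clock: 11.18
eef_pos: [0.4673, -0.3113, 0.113]
tool_rot: [0.996, 0.085, 0.0, 0.0]
ft_force: [0.6, -0.4, 1.3]
grip_width: 0.0602
```

Call:
step_arm(increments=[{"slide": [-0.0022,0.0004,0.005],"turn": [0,0,0],"grip": -0.41},{"slide": [0,0,0],"turn": [0,0,0],"grip": -0.41},{"slide": [0,0,0],"turn": [0,0,0],"grip": 1},{"slide": [0,0,0],"turn": [0,0,0],"grip": 1},{"slide": [0,0,0],"turn": [0,0,0],"grip": 1},{"slide": [0,0,0],"turn": [0,0,0],"grip": 1},{"slide": [0,0,0],"turn": [0,0,0],"grip": 1},{"slide": [0,0,0],"turn": [0,0,0],"grip": 1},{"slide": [0,0,0],"turn": [0,0,0],"grip": 1}])

```text
clock: 11.93
eef_pos: [0.4643, -0.3128, 0.1081]
tool_rot: [0.996, 0.084, 0.001, 0.001]
ft_force: [0.5, -0.4, 5.1]
grip_width: 0.0207
```

Call:
step_arm(increments=[{"slide": [0,0,-0.005],"turn": [0,0,0],"grip": 1},{"slide": [0,0,-0.015],"turn": [0,0,0],"grip": 1},{"slide": [0,0,-0.025],"turn": [0,0,0],"grip": 1},{"slide": [0,0,-0.03],"turn": [0,0,0],"grip": 1},{"slide": [0,0,-0.03],"turn": [0,0,0],"grip": 1},{"slide": [0,0,-0.02],"turn": [0,0,0],"grip": 1},{"slide": [0,0,-0.005],"turn": [0,0,0],"grip": 1},{"slide": [0,0,0],"turn": [0,0,0],"grip": 1}])

```text
clock: 12.6
eef_pos: [0.4644, -0.3129, 0.2385]
tool_rot: [0.996, 0.084, 0.001, 0.001]
ft_force: [0.2, 0.8, -1.2]
grip_width: 0.0204
```

Run:
```python
from meas import *
state()
w=shot('wrist','w7'); s=shot('side','side7')
cv2.imwrite('pics/v7.png',np.hstack([cv2.resize(w[0],(400,300)),cv2.resize(s[0][120:270,160:360],(400,300),interpolation=2)])[:,:,::-1])
```

```text
{'clock': 12.6, 'joint_pos': [-0.5929, 0.3562, 0.1828, 1.3947, -0.0001, 0.809], 'eef_pos': [0.4644, -0.3129, 0.2385], 'tool_rot': [0.9964, 0.0844, 0.001, 0.0009], 'ft_force': [0.1935, 0.7766, -1.1887], 'grip_width': 0.0204}
```

View pics/v7.png

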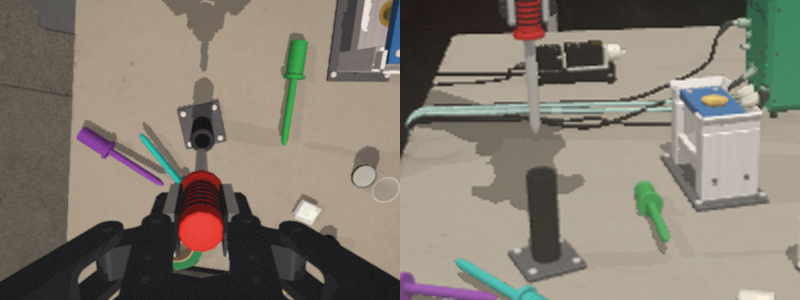

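The rod is clear of the holder and hangs nearly upright (tip at about (535,132) in the side crop). I'll measure its axis relative to the TCP.

```bash
cat > rod.py <<'E'
from meas import *
def rod(tag,c,zs):
    im,d,K,E=load(tag); P=cloud(d,K,E); H,S,V=hsv(im)
    near=(np.hypot(P[...,0]-c[0],P[...,1]-c[1])<.03)&(d>0)
    for z in zs:
        k=near&(abs(P[...,2]-z)<.004); q=P[k]
        if len(q)>3: print(tag,z,len(q),'x',q[:,0].min().round(4),q[:,0].max().round(4),'mid',((q[:,0].min()+q[:,0].max())/2).round(4),'y',q[:,1].min().round(4),q[:,1].max().round(4))
    r=near&((H<6)|(H>174))&(S>140)&(V>60); q=P[r]; print(tag,'red z',np.percentile(q[:,2],[.5,1,5]).round(4) if len(q) else None)
    a=P[near&(P[...,2]>.05)&(P[...,2]<.22)]; print('tip z',np.percentile(a[:,2],[.5,2]).round(4))
E
python3 - <<'E'
from rod import *
zs=(.14,.15,.16,.17,.18,.19,.20,.21,.219,.224)
rod('w7',(.4644,-.3129),zs); rod('side7',(.4644,-.3129),zs)
E
```

```text
w7 0.15 53 x 0.4592 0.4681 mid 0.4636 y -0.3112 -0.3071
w7 0.16 56 x 0.4591 0.4686 mid 0.4639 y -0.3134 -0.307
w7 0.17 61 x 0.459 0.4684 mid 0.4637 y -0.312 -0.3072
w7 0.18 73 x 0.459 0.4681 mid 0.4635 y -0.3111 -0.3071
w7 0.19 79 x 0.4589 0.4685 mid 0.4637 y -0.313 -0.3071
w7 0.2 52 x 0.4592 0.4675 mid 0.4633 y -0.31 -0.3072
w7 0.224 37 x 0.4508 0.4736 mid 0.4622 y -0.3072 -0.2984
w7 red z [0.2284 0.229  0.2305]
tip z [0.0506 0.0534]
side7 0.14 12 x 0.4606 0.466 mid 0.4633 y -0.3168 -0.3134
side7 0.15 22 x 0.4591 0.4679 mid 0.4635 y -0.3184 -0.3105
side7 0.16 21 x 0.4599 0.4673 mid 0.4636 y -0.3186 -0.3124
side7 0.17 28 x 0.4586 0.4678 mid 0.4632 y -0.3178 -0.3122
side7 0.18 20 x 0.4593 0.4666 mid 0.463 y -0.3195 -0.3134
side7 0.19 23 x 0.4584 0.4674 mid 0.4629 y -0.319 -0.3134
side7 0.2 28 x 0.459 0.468 mid 0.4635 y -0.3193 -0.3131
side7 0.21 24 x 0.4583 0.467 mid 0.4627 y -0.3188 -0.3142
side7 0.219 27 x 0.4585 0.4675 mid 0.463 y -0.3204 -0.3129
side7 0.224 28 x 0.451 0.4764 mid 0.4637 y -0.3267 -0.3142
side7 red z [0.2263 0.2268 0.2285]
tip z [0.0505 0.0518]
```

The rod is vertical, with its axis within 1 mm of the TCP and the collar underside 12 mm below it. I'll carry it over the plate bushing.

Call:
step_arm(increments=[{"slide": [0.0087,-0.0056,0],"turn": [0,0,0],"grip": 1},{"slide": [0.0195,-0.0123,0],"turn": [0,0,0],"grip": 1},{"slide": [0.0295,-0.0186,0],"turn": [0,0,0],"grip": 1},{"slide": [0.0295,-0.0186,0],"turn": [0,0,0],"grip": 1},{"slide": [0.0295,-0.0186,0],"turn": [0,0,0],"grip": 1},{"slide": [0.0295,-0.0186,0],"turn": [0,0,0],"grip": 1},{"slide": [0.0295,-0.0186,0],"turn": [0,0,0],"grip": 1},{"slide": [0.0235,-0.0149,0],"turn": [0,0,0],"grip": 1},{"slide": [0.016,-0.01,0],"turn": [0,0,0],"grip": 1},{"slide": [0,0,0],"turn": [0,0,0],"grip": 1},{"slide": [0,0,0],"turn": [0,0,0],"grip": 1},{"slide": [0,0,0],"turn": [0,0,0],"grip": 1}])

```text
clock: 13.7
eef_pos: [0.6524, -0.142, 0.2354]
tool_rot: [0.996, 0.085, -0.002, -0.0]
ft_force: [-0.0, 0.2, -1.7]
grip_width: 0.0202
```

Run:
```python
from rod import *
from plate import plate
o=state(); w=shot('wrist','w8'); s=shot('side','side8')
c=o['eef_pos'][:2]; zs=(.13,.14,.16,.18,.2,.21)
rod('w8',c,zs); rod('side8',c,zs); plate(*w)
cv2.imwrite('pics/v8.png',np.hstack([cv2.resize(w[0],(400,300)),cv2.resize(s[0][100:250,250:450],(400,300),interpolation=2)])[:,:,::-1])
```

```text
{'clock': 13.7, 'joint_pos': [-0.2142, 0.598, 0.5568, 1.5331, -0.0003, 1.1872], 'eef_pos': [0.6524, -0.142, 0.2354], 'tool_rot': [0.9964, 0.0846, -0.0017, -0.0004], 'ft_force': [-0.0471, 0.1808, -1.7348], 'grip_width': 0.0202}
w8 0.14 17 x 0.6471 0.6558 mid 0.6514 y -0.1393 -0.1363
w8 0.16 59 x 0.6466 0.6561 mid 0.6514 y -0.1416 -0.1361
w8 0.18 77 x 0.6466 0.6557 mid 0.6511 y -0.1422 -0.1359
w8 0.2 22 x 0.6478 0.6544 mid 0.6511 y -0.1379 -0.136
w8 red z [0.2257 0.2264 0.2275]
tip z [0.0506 0.0904]
side8 0.14 9 x 0.6476 0.6543 mid 0.6509 y -0.1477 -0.1432
side8 0.16 21 x 0.6472 0.6563 mid 0.6517 y -0.1511 -0.1409
side8 0.18 20 x 0.6467 0.6555 mid 0.6511 y -0.1497 -0.1422
side8 0.2 19 x 0.6465 0.6548 mid 0.6507 y -0.1483 -0.1399
side8 0.21 16 x 0.6477 0.6546 mid 0.6512 y -0.149 -0.1433
side8 red z [0.2258 0.2259 0.2277]
tip z [0.0871 0.0899]
plane slope/z [0.0005 0.0008 0.0936] 5515 rect@.094 [array([ 652.6, -138.6]), array([ 49.2, 101.6]), np.float64(9.1)]
brass 284.0 198.5 864.5 @.099 [array([ 652.9, -141.2]), array([27.9, 26.4]), np.float64(2.7)]
```

View pics/v8.png

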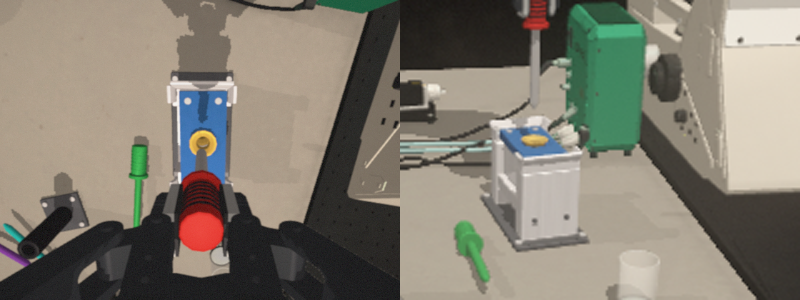

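The rod is over the mouth, about 1.5 mm short in x. I'll correct it and lower in stages.

Call:
step_arm(increments=[{"slide": [0.0014,0.0012,0.01],"turn": [0,0,0],"grip": 1},{"slide": [0,0,0.012],"turn": [0,0,0],"grip": 1},{"slide": [0,0,0.008],"turn": [0,0,0],"grip": 1},{"slide": [0,0,0],"turn": [0,0,0],"grip": 1},{"slide": [0,0,0],"turn": [0,0,0],"grip": 1}])

```text
clock: 14.22
eef_pos: [0.6539, -0.1438, 0.2064]
tool_rot: [0.996, 0.084, -0.001, -0.0]
ft_force: [0.1, -0.3, -0.5]
grip_width: 0.0209
```

Call:
step_arm(increments=[{"slide": [0,0,0.006],"turn": [0,0,0],"grip": 1},{"slide": [0,0,0.006],"turn": [0,0,0],"grip": 1},{"slide": [0,0,0.006],"turn": [0,0,0],"grip": 1},{"slide": [0,0,0],"turn": [0,0,0],"grip": 1}])

```text
clock: 14.55
eef_pos: [0.6539, -0.1432, 0.1875]
tool_rot: [0.996, 0.084, -0.001, -0.0]
ft_force: [-1.2, 0.7, -2.3]
grip_width: 0.0208
```

Call:
step_arm(increments=[{"slide": [0,0,0.007],"turn": [0,0,0],"grip": 1},{"slide": [0,0,0.008],"turn": [0,0,0],"grip": 1},{"slide": [0,0,0.008],"turn": [0,0,0],"grip": 1},{"slide": [0,0,0.004],"turn": [0,0,0],"grip": 1},{"slide": [0,0,0],"turn": [0,0,0],"grip": 1}])

```text
clock: 14.97
eef_pos: [0.6537, -0.1431, 0.1603]
tool_rot: [0.996, 0.084, -0.002, -0.0]
ft_force: [0.1, -0.0, -1.1]
grip_width: 0.0207
```

Call:
step_arm(increments=[{"slide": [0,0,0.005],"turn": [0,0,0],"grip": 1},{"slide": [0,0,0.005],"turn": [0,0,0],"grip": 1},{"slide": [0,0,0.005],"turn": [0,0,0],"grip": 1},{"slide": [0,0,0],"turn": [0,0,0],"grip": 1}])

```text
clock: 15.3
eef_pos: [0.6541, -0.1432, 0.1459]
tool_rot: [0.996, 0.084, -0.001, -0.0]
ft_force: [-0.9, 0.4, -0.6]
grip_width: 0.0204
```

Forces are free and the tip is in the lower bore. I'll go down to TCP z of about 0.119, which puts the collar near 0.107.

Call:
step_arm(increments=[{"slide": [0,0,0.005],"turn": [0,0,0],"grip": 1},{"slide": [0,0,0.005],"turn": [0,0,0],"grip": 1},{"slide": [0,0,0.005],"turn": [0,0,0],"grip": 1},{"slide": [0,0,0],"turn": [0,0,0],"grip": 1}])

```text
clock: 15.63
eef_pos: [0.6539, -0.1432, 0.1307]
tool_rot: [0.996, 0.084, -0.001, -0.0]
ft_force: [-0.9, 0.3, -2.3]
grip_width: 0.0208
```

Call:
step_arm(increments=[{"slide": [0,0,0.005],"turn": [0,0,0],"grip": 1},{"slide": [0,0,0.005],"turn": [0,0,0],"grip": 1},{"slide": [0,0,0.002],"turn": [0,0,0],"grip": 1},{"slide": [0,0,0],"turn": [0,0,0],"grip": 1},{"slide": [0,0,0],"turn": [0,0,0],"grip": 1}])

```text
clock: 16.05
eef_pos: [0.6546, -0.1433, 0.12]
tool_rot: [0.996, 0.084, -0.0, -0.0]
ft_force: [-0.5, -0.5, -2.0]
grip_width: 0.0206
```

Run:
```python
from rod import *
from plate import plate
o=state(); w=shot('wrist','w9'); s=shot('side','side9'); t=shot('top','top9')
c=o['eef_pos'][:2]
for tg in('w9','side9'): rod(tg,c,(.105,.115))
plate(*w); plate(*s,)
cv2.imwrite('pics/v9.png',np.vstack([np.hstack([cv2.resize(w[0],(400,300)),cv2.resize(s[0][130:235,260:400],(400,300),interpolation=2)]),np.hstack([cv2.resize(s[0][120:345,120:420],(400,300),interpolation=2),cv2.resize(t[0][110:320,150:430],(400,300),interpolation=2)])])[:,:,::-1])
```

```text
{'clock': 16.05, 'joint_pos': [-0.2155, 0.641, 0.3324, 1.2628, 0.0, 1.1862], 'eef_pos': [0.6546, -0.1433, 0.12], 'tool_rot': [0.9964, 0.0844, -0.0003, -0.0001], 'ft_force': [-0.5095, -0.5197, -1.9831], 'grip_width': 0.0206}
w9 0.105 27 x 0.6406 0.6638 mid 0.6522 y -0.1384 -0.1291
w9 0.115 700 x 0.6408 0.6641 mid 0.6524 y -0.1423 -0.1285
w9 red z [0.1104 0.1108 0.1121]
tip z [0.0926 0.093 ]
side9 0.105 12 x 0.6406 0.6648 mid 0.6527 y -0.1582 -0.1453
side9 0.115 46 x 0.641 0.6655 mid 0.6533 y -0.1578 -0.1387
side9 red z [0.1111 0.1113 0.1122]
tip z [0.0905 0.0948]
plane slope/z [-0.0004 -0.0007  0.0937] 11051 rect@.094 [array([ 649. , -119.2]), array([49.6, 62.8]), np.float64(9.6)]
brass 278.8 238.9 498.5 @.099 [array([ 651.6, -135.1]), array([28. , 13.8]), np.float64(9.6)]
plane slope/z [ 0.0013 -0.0069  0.0954] 117 rect@.094 [array([ 653.2, -146.1]), array([47. , 57.9]), np.float64(9.1)]
brass 295.0 377.0 1154.0 @.099 [array([ 539.3, -731.3]), array([21.6, 86.5]), np.float64(3.4)]
```

View pics/v9.png

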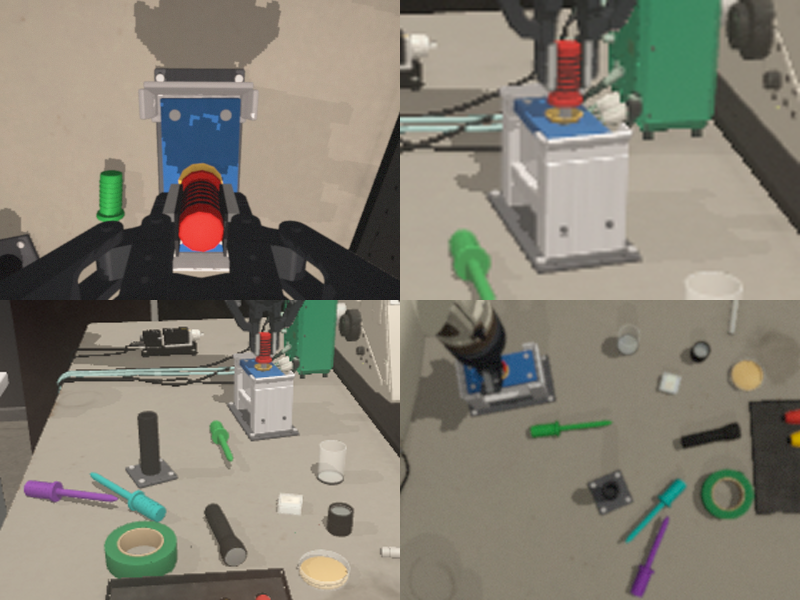

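The rod is through with the collar at about 0.109. I'll lower it 3 mm so the gap over the plate top is close to a centimetre, let it settle, and hand in.

Call:
step_arm(increments=[{"slide": [0,0,0.0015],"turn": [0,0,0],"grip": 1},{"slide": [0,0,0.0015],"turn": [0,0,0],"grip": 1},{"slide": [0,0,0],"turn": [0,0,0],"grip": 1},{"slide": [0,0,0],"turn": [0,0,0],"grip": 1},{"slide": [0,0,0],"turn": [0,0,0],"grip": 1}])

```text
clock: 16.62
eef_pos: [0.6547, -0.1434, 0.1172]
tool_rot: [0.996, 0.084, -0.0, 0.0]
ft_force: [-0.4, -0.3, -1.7]
grip_width: 0.0203
```

Run:
```python
from rod import *
from plate import plate
o=state(); w=shot('wrist','w10'); s=shot('side','side10')
rod('w10',o['eef_pos'][:2],(.105,)); rod('side10',o['eef_pos'][:2],(.105,)); plate(*w)
if abs(o['ft_force'][2])<5 and .112<o['eef_pos'][2]<.121: bot.job_done(); print('done')
```

```text
{'clock': 16.6167, 'joint_pos': [-0.2156, 0.6426, 0.3279, 1.2563, -0.0001, 1.1863], 'eef_pos': [0.6547, -0.1434, 0.1172], 'tool_rot': [0.9964, 0.0844, -0.0001, 0.0], 'ft_force': [-0.4411, -0.3438, -1.7493], 'grip_width': 0.0203}
w10 0.105 247 x 0.6406 0.665 mid 0.6528 y -0.1425 -0.1284
w10 red z [0.1074 0.1079 0.1092]
tip z [0.0926 0.093 ]
side10 0.105 17 x 0.6393 0.6644 mid 0.6518 y -0.1595 -0.1439
side10 red z [0.1072 0.1073 0.1091]
tip z [0.0904 0.0947]
plane slope/z [ 0.0002 -0.0006  0.0936] 11588 rect@.094 [array([ 648.9, -118.5]), array([49.6, 61.7]), np.float64(9.6)]
brass 278.3 239.7 411.0 @.099 [array([ 651.5, -134.6]), array([27.6, 12.6]), np.float64(9.6)]
the job is handed in; nothing more can be done
done
```

I pressed the bridge plate into its pockets and threaded the red-handled rod through both bushings. I handed in at 16.6 s, still gripping the rod.

**Last checks**
- **Plate:** its top is level (slopes under 0.001) at z ≈ 93.6 mm, so it sits flush on the ledges. While pressing, it stopped moving at ledge height and the force rose; the highest reading I saw was 22 N.
- **Rod:** the collar underside is at z ≈ 105–107 mm. That is about 12 mm above the plate's top and 7 mm above the brass mouth.
- **Tip:** worked out from the rod's 90 mm length, the tip is at z ≈ 16 mm, about 14 mm below the lower bushing. I did not see it directly, as the stand hides it.
- **Force and grip:** only the rod's weight was on the wrist (−1.7 N) and the grip was steady.
- **Bystanders:** the tape roll, objective case and coverslip box look unmoved in the last top and side views.

**Disagreements**
- The top and wrist views differed by 2–5 mm in y on the plate and rod. I used the close wrist view.
- The stand's lips put its centre 1–2 mm further in x than its lower bushing did.
- The green, purple and turquoise look-alikes started upright and unsupported and fell over early on. The arm and its load did not come near them.

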